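# Take the reference filter out of the spectrophotometer and show it at the magnifier

## Robot

A 7-joint arm with a two-finger parallel gripper is mounted at the origin on the work surface. World frame = base frame: x ahead of the robot, y to its left, z up, the work surface at z = 0. Lengths are in m, angles in rad, forces in N, time in s.
With the tool pointing down it reaches from about 0.4 to 0.875 m from the base axis. Payload 6.5 kg.
Tool frame: the origin (TCP) lies at the very end of the fingers, on their centre line; the grasp point (between the pads) lies 19 mm behind it (tcp_to_grasp is the distance from the TCP to the grasp point, in m); z points along the fingers, y is the line along which they close (so a half turn about z gives the same grasp; the last joint's range is limited). The gripper opens to 85 mm and grips with 20 to 120 N. Pads are 22 mm wide; open, the fingers measure 114 mm over their backs; the gripper's body (76 mm by 85 mm) begins 54 mm behind the grasp point. The pads swing forward as they close: fully open they stand 13 mm farther back than shut.
Start: joints at [1.114, 0.536, -0.004, 1.538, 0.003, 1.067, -0.071], TCP at [0.248, -0.601, 0.231] pointing down, gripper open.
Joint ranges: [-2.7, 2.7], [-0.37, 2.16], [-1.27, 1.26], [0.24, 2.4], [-1.31, 4.45], [0.19, 1.91], [-2.76, 2.76]. Speed limits (rad/s): [2.39, 2.39, 3.14, 3.14, 3.14, 3.14, 3.14].

## Interface

Orientations are given as a unit quaternion [x, y, z, w].
In Python, from cell import * gives the robot as it stands.
- The arm moves only by the tool play_rows, never from a script. Its argument "series" is a list that holds one entry, the list of rows, each a list of 5 numbers: the shift along the tool's x, y, z in cm, then the turn about the tool's z in rad, then the finger opening in cm, from 0 to 8.54. In form: [[[tx, ty, tz, yaw, jaw], ...]]. A call has 1 to 10 rows; each row shifts and turns the commanded pose from where the row before left it, along the tool's axes as they then stand; what a row does not reach is not made up. A row lasts 1/8 s, in which the tool goes at most 62.5 mm and 10.7 degrees, less where a joint would pass 70% of its speed; a pose out of reach is approached as far as the arm can. A call with a gripper value outside its range is refused whole. The fingers move at their own pace and stop on an object; "force" is the grip in N (left out, the last holds). Time passes only in rows, so rows that do not move let the fingers close. It gives the time, the measured TCP pose, the force, the opening and the grip force at its end, in the units of the state.
- get_obs(): the state, without advancing time (a new reading comes with each control period).
- grab_frame(name): name is "scene" or "top" or "wrist"; returns the picture (384x512x3 uint8, red, green, blue); there is no depth.
- camera_info(name): a dict with "fovy" (degrees; the focal length in pixels is half the picture's height over the tangent of half this angle, whatever the lens; pixels are square), "cx", "cy" (the principal point, pixels), "R" (3x3) and "t" (3): a world point X has camera coordinates R X + t; the wrist camera has in their place "T_tool_cam" (4x4, takes a point from camera to tool coordinates, whose origin is the TCP and whose axes are the flange's). Camera axes: x right, y down, z forward; pixel columns grow to the right and rows downward; lengths in m; the calibration is good to about 2 mm. A picture is of the moment at which its call begins: read the wrist's pose just before it. camera_info takes no time and is no camera call.
- close_job(): hands the job in; it is judged then, once.
Trained networks look in the newest picture that a camera, given by its name, has taken for a name from the list of things; names that differ only in an ending like _2 or _b are one class to them, and where a whole thing is asked for, a point or a joint stands for the part that bears it (a point fixed in the world has none). Each returns a list of dicts, best first, with "confidence" (0 to 1); they miss things now and then, are a little off and sometimes report something else, mostly with a low value. They report only what shows in the picture. A call takes as long as a camera call. They do not tell look-alikes from the thing itself.
- boxes_of(camera, target): "bbox" ([left, top, right, bottom] in pixels, round what is visible of it).
- silhouettes(camera, target): "region" (384x512 bool, what is visible of it) and "bbox" ([left, top, right, bottom] in pixels, round what is visible of it).
- place_of(camera, target): "at" ([column, row] in pixels: a listed point, or the origin of a listed thing).
The state is a dict: "time_s": time; "joints": joint angles; "qd": joint speeds; "effort": joint torques, N m; "ee_pos": TCP position; "tcp_rot": TCP orientation; "ft_force": force on the tool from outside, world axes, zero at the start; "wrist_torque": the same for the moment, N m; "width": finger opening in m; "finger_force": force on a finger pad.
Only numpy, scipy, OpenCV 4.12 (cv2) and the standard library are available. Lean on these libraries where they do the work, as an engineer would, in place of code of your own. Each camera call takes 0.05 s, during which the arm holds its last target. There are 200 camera calls.

## Task

Lift the spectrophotometer's lid and lay it gently back all the way on its stop, then draw the reference filter up out of the cell holder, gripping it only by its orange head to keep the glass clean, and leaving the two white-capped cuvettes and the other things on the bench where they are. Show the filter's amber glass to the stand magnifier for inspection: hold it upright about 10 cm from the lens, on the robot's side, glass facing the lens and centred on it. Finish while still holding it there, with the lid left open.

Things in the scene. Friction and masses are not known exactly. Their poses are not given: they have to be found in the camera images.
- spectro: White bench spectrophotometer, fixed, 300 (x) x 380 (y) x 130 mm high. Origin: centre of its underside, on the bench; z up, front towards -x. Its flat top is 130 mm up; a display and keys lie on its -y half (up to 136 mm). On the +y half is the sample compartment, open at the top: x -70..70, y -6..156 mm, floor 50 mm up, covered by the lid.
- lid (a joint): Angle of the lid in rad: 0 shut, 1.9 fully open on its stop (leaning 19 degrees past upright). Starts shut or ajar by up to 0.12. The dark grey plate, 170 (x) x 174 (y) x 10 mm, about 0.2 kg, is hinged along the spectrophotometer's x axis on its +y side and swings up and over towards +y. The hinge is stiff enough (about 0.2 Nm) for the lid to stay at any angle; lifting at the bar takes about 3 N.
- lid_hinge (a point): Point on the lid's hinge line, at its middle; fixed, at (0, 165, 130) mm in the spectrophotometer's frame. The shut plate lies from here to 168 mm towards -y (and 6 mm past the hinge), 0 to 10 mm above this height.
- lid_bar (a point): Centre of the lid's round aluminium bar handle, diameter 10 mm, 100 mm long, parallel to the hinge line, on a post at each end (90 mm clear between the posts). With the lid shut it is 160 mm towards -y from the hinge and 45 mm above it, with 30 mm clear under it. Axes are the lid's (x along the bar, z square to the plate). The bar can turn between fingers that pinch it across.
- holder (a point): Centre of the top face of the aluminium cell holder in the compartment, at (0, 80, 98) mm in the spectrophotometer's frame; fixed, block 36 (x) x 112 (y) mm. Three square wells 14.5 mm wide and 36 mm deep stand in a row along y, at y -36, 0 and +36 mm from this point. The filter and the two cuvettes each stand in one, in any order.
- filter_mid (a point): Centre of the reference filter, half-way up. It is 58 mm tall, about 40 g, loose. Upper part: orange head 16 x 16 x 20 mm (from 9 to 29 mm above this point). Lower part: black frame 12.5 x 12.5 x 38 mm with amber glass, standing 36 mm deep in its well, so that the head begins 2 mm above the holder and its top is 10 mm below the machine's top. z up along the filter; x is square to the glass (parallel to the spectrophotometer's x while in the well).
- glass (a point): Centre of the filter's amber glass, 9 mm below point filter_mid on the filter's axis (38 mm below the top of the head, 18 mm below the underside of the head); same axes as filter_mid.
- cuvette_a_mid (a point): Centre of a clear sample cuvette 12.5 x 12.5 x 53 mm with a white cap, its top 17 mm above the holder, about 15 g. Stays in its well.
- cuvette_b_mid (a point): Centre of the second, identical white-capped cuvette. Stays in its well.
- magnifier: Stand magnifier, fixed: round white base 120 mm across (origin: centre of its underside), a post, and an upright round lens on top.
- lens (a point): Centre of the magnifier's lens, 165 mm above the bench. x is the lens axis, level; its -x side faces the robot. The white rim is 114 mm across and 10 mm thick.
- calculator: Dark pocket calculator 140 x 75 x 15 mm, loose, on a green notebook. Not part of the job; origin: centre of its underside.
- dropper: Small brown dropper bottle with black cap, 36 mm across, 107 mm tall, loose, standing between the notebook and the machine. Not part of the job; origin: centre of its underside.
- pen: Black pen 142 mm long, 10 mm thick, loose, lying on a sheet of paper at the robot's right. Not part of the job; origin: on its underside at mid-length.
Not all that is in view belongs to the job. There is more than one size of the magnifier; the job needs the larger.

How it is judged:
By the outcome, as a careful person would: the job done as asked, in the order asked, and still so for the second after the job is handed in, while the arm keeps its last pose, push and grip.
It also fails if it takes over 61 s, if anything falls off the work surface, if the arm or the gripper's body presses on something with over 40 N, if the wrist force passes 120 N, or if a joint passes its speed limit or range.

## Working session

There is one attempt and no reset: what is moved stays moved. The work goes in short steps, Python scripts to look and compute and a tool call to move; the robot and the scene stay as the last step left them, time stands still between calls to the robot, and variables do not carry over. Pictures are saved under pics/ and viewed, at most 10 in all, crops included, and the job is handed in when it is done.

Besides the shell and the picture viewer there is one more tool, called after "Emit:" as name(argument=value, ...), one argument or row to a line, values as JSON. play_rows: Moves the arm, as the interface text tells. Its arguments: {"type":"object","properties":{"series":{"type":"array"},"force":{"type":"number"}},"required":["series"]}

```bash
mkdir -p pics; ls
cat > h.py <<'E'
from cell import *
import numpy as np, cv2
from scipy.spatial.transform import Rotation as Ro
def K(c):
    i=camera_info(c); f=192/np.tan(np.radians(i["fovy"])/2); return f,i["cx"],i["cy"],i
def campose(c,o=None):
    f,cx,cy,i=K(c)
    if c=="wrist":
        T=np.eye(4);T[:3,:3]=Ro.from_quat(o["tcp_rot"]).as_matrix();T[:3,3]=o["ee_pos"]
        W=T@np.array(i["T_tool_cam"]); R=W[:3,:3].T; return f,cx,cy,R,-R@W[:3,3]
    return f,cx,cy,np.array(i["R"]),np.array(i["t"])
def ray(c,p,o=None):
    f,cx,cy,R,t=campose(c,o); d=R.T@np.array([(p[0]-cx)/f,(p[1]-cy)/f,1]); return -R.T@t,d/np.linalg.norm(d)
def proj(c,X,o=None):
    f,cx,cy,R,t=campose(c,o); q=R@np.array(X)+t; return np.array([f*q[0]/q[2]+cx,f*q[1]/q[2]+cy])
def atz(c,p,z,o=None):
    C,d=ray(c,p,o); return C+d*(z-C[2])/d[2]
def tri(rs):
    A=sum(np.eye(3)-np.outer(d,d) for C,d in rs); b=sum((np.eye(3)-np.outer(d,d))@C for C,d in rs); X=np.linalg.solve(A,b)
    return X,[np.linalg.norm(np.cross(X-C,d)) for C,d in rs]
E
python3 - <<'E'
from h import *
o=get_obs();print(o)
a=[cv2.cvtColor(grab_frame(c),cv2.COLOR_RGB2BGR) for c in("scene","top")]
for c,im in zip(("scene","top"),a): cv2.imwrite(f"pics/{c}0.png",cv2.resize(im,(800,600)))
for n in["spectro","lid_hinge","lid_bar","holder","filter_mid","cuvette_a_mid","magnifier","lens","calculator","dropper","pen"]:
    for c in("scene","top"):
        print(n,c,[(np.round(d["at"],1).tolist(),round(d["confidence"],2)) for d in place_of(c,n)])
for c in("scene","top","wrist"): print(c,camera_info(c))
E
```

```text
pics
{'time_s': 0.0, 'joints': array([ 1.11380117,  0.53718079, -0.00444068,  1.53888399,  0.00259085,
        1.06728351, -0.07122033]), 'qd': array([-0.00239916, -0.00032076, -0.00032117,  0.00093743, -0.00011919,
       -0.00054183, -0.00031917]), 'effort': array([ 3.03846746e-04, -5.83408999e+01,  1.04874931e+00, -2.59105539e+01,
        1.23364676e-02,  9.52985807e-03, -1.58348530e-05]), 'ee_pos': array([ 0.24734458, -0.60041185,  0.23039935]), 'tcp_rot': array([ 9.80965423e-01,  1.94180516e-01, -2.28013047e-04, -8.44712860e-04]), 'ft_force': array([-0.39190294,  0.23281074, -0.06928535]), 'wrist_torque': array([-0.04318063,  0.01111886,  0.01057959]), 'finger_force': 0.0, 'width': 0.08516930675779685}
spectro scene []
spectro top [([175.4, 205.2], 0.97)]
lid_hinge scene [([374.7, 242.7], 0.67)]
lid_hinge top [([95.8, 193.1], 0.75)]
lid_bar scene [([320.4, 202.7], 0.96)]
lid_bar top [([161.0, 189.1], 0.78)]
holder scene [([340.9, 236.0], 0.67), ([216.6, 199.3], 0.54)]
holder top []
filter_mid scene []
filter_mid top [([337.0, 147.3], 0.55)]
cuvette_a_mid scene []
cuvette_a_mid t
[... 913 characters left out ...]
35, 'cx': 252.36590786542962, 'cy': 192.82651767920748, 'R': array([[-0.13211199, -0.99122192,  0.0050531 ],
       [-0.96624566,  0.12764232, -0.22377838],
       [ 0.22116904, -0.03444634, -0.97462696]]), 't': array([-0.04743199,  0.57100808,  1.07219338])}
wrist {'fovy': 61.92537968507279, 'cx': 253.9884564491009, 'cy': 191.57057253194355, 'T_tool_cam': array([[ 2.02236622e-04, -9.45333001e-01, -3.26106541e-01,
         8.42714615e-02],
       [ 9.99999528e-01,  5.00970824e-04, -8.32083051e-04,
         9.15059635e-04],
       [ 9.49965431e-04, -3.26106219e-01,  9.45332656e-01,
        -1.43132218e-01],
       [ 0.00000000e+00,  0.00000000e+00,  0.00000000e+00,
         1.00000000e+00]])}
```

View pics/scene0.png

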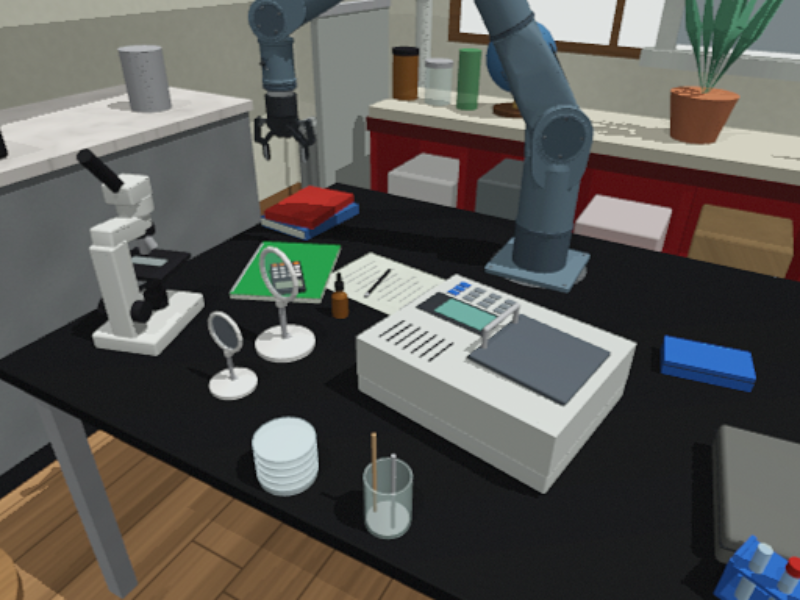

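View pics/top0.png

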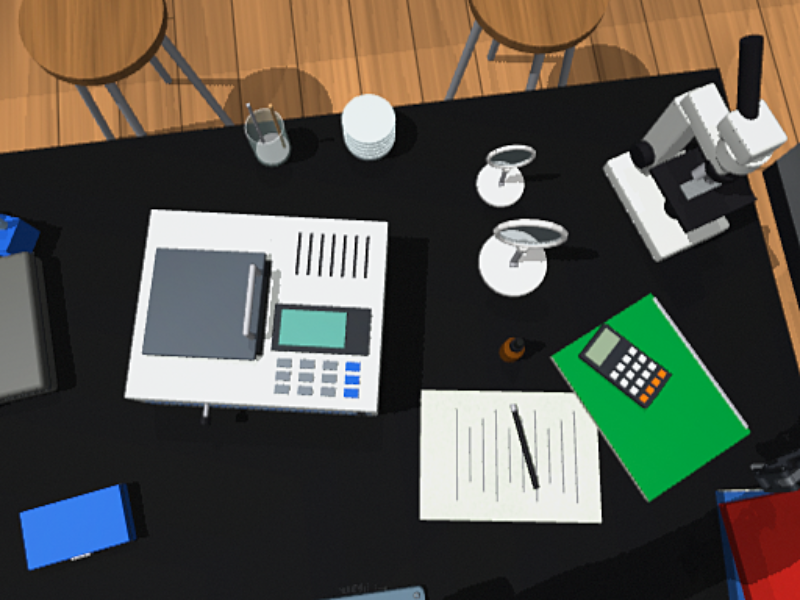

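The scene view shows the machine with its lid shut at about (540,355) and the bar at (500,320). It shows two stand magnifiers: the larger with its base at (285,343) and the smaller with its base at (233,383). In the top view they are at about (513,265) for the larger and (500,185) for the smaller. The job needs the larger one, nearer the robot, because its base and rim are clearly bigger. I'll check that metrically below, with an enlarged crop.

```bash
cat > m1.py <<'E'
from h import *
from scipy.optimize import minimize
im={c:grab_frame(c) for c in("scene","top")}
S={c:silhouettes(c,"spectro") for c in im}; M={c:silhouettes(c,"magnifier") for c in im}
for c in im:
    print(c,"spectro",[(d["bbox"],round(d["confidence"],2)) for d in S[c]],"mag",[(np.round(d["bbox"]).tolist(),round(d["confidence"],2)) for d in M[c]])
def boxpts(p,z=(0,.13)):
    c,s=np.cos(p[2]),np.sin(p[2])
    return [[p[0]+c*x-s*y,p[1]+s*x+c*y,zz] for x in(-.15,.15) for y in(-.19,.19) for zz in z]
def mask(c,pts):
    q=np.array([proj(c,X) for X in pts]); h=cv2.convexHull((q*16).astype(np.float32)).astype(np.int32)
    m=np.zeros((384,512),np.uint8); cv2.fillConvexPoly(m,h,255,cv2.LINE_AA,4); return m/255.
def hullm(r):
    # network region plus holes
    ct=max(cv2.findContours(r.astype(np.uint8),0,2)[0],key=cv2.contourArea); m=np.zeros((384,512),np.uint8); cv2.fillConvexPoly(m,cv2.convexHull(ct),1); return m
use={c:hullm(S[c][0]["region"]) for c in S if S[c]}
print({c:int(u.sum()) for c,u in use.items()})
x0=atz("top",(175.4,205.2),0)
def cost(p): return sum(np.abs(mask(c,boxpts(p))-u).sum() for c,u in use.items())
best=min((minimize(cost,[x0[0],x0[1],y],method="Nelder-Mead",options=dict(initial_simplex=[[x0[0],x0[1],y],[x0[0]+.02,x0[1],y],[x0[0],x0[1]+.02,y],[x0[0],x0[1],y+.08]])) for y in(-.1,0,.1)),key=lambda r:r.fun)
p=best.x; print("spectro",p.round(4),best.fun)
c,s=np.cos(p[2]),np.sin(p[2]); L=lambda x,y,z:np.array([p[0]+c*x-s*y,p[1]+s*x+c*y,z])
for n,q in dict(hinge=L(0,.165,.13),bar=L(0,.005,.175),holder=L(0,.08,.098)).items(): print(n,q.round(4),proj("scene",q).round(1),proj("top",q).round(1))
print("bar tri",tri([ray("scene",(320.4,202.7)),ray("top",(161,189.1))]))
print("lens tri",tri([ray("scene",(176.3,177)),ray("top",(339.4,148))]),"base",atz("top",(325.9,171.5),0),atz("scene",(183.6,219.8),0))
print("small lens tri",tri([ray("scene",(144.7,211.1)),ray("top",(326.5,99.7))]))
a=cv2.resize(cv2.cvtColor(im["scene"][140:270,120:230],4),None,fx=3.6,fy=4,interpolation=2); b=cv2.resize(cv2.cvtColor(im["top"][80:210,290:390],4),None,fx=4,fy=4,interpolation=2)
cv2.imwrite("pics/crop1.png",np.hstack([a[:520],b[:520]])[:, :800])
np.save("mag_top.npy",np.array([d["region"] for d in M["top"]])); np.save("mag_scene.npy",np.array([d["region"] for d in M["scene"]]))
E
python3 m1.py
```

```text
scene spectro [([228.0, 174.6, 408.3, 315.8], 0.58)] mag [([134.0, 198.0, 164.0, 256.0], 0.74), ([162.0, 158.0, 203.0, 231.0], 0.62), ([301.0, 197.0, 391.0, 259.0], 0.2)]
top spectro [([78.4, 133.7, 249.6, 274.7], 0.96)] mag [([304.0, 140.0, 365.0, 190.0], 0.71)]
{'scene': 15120, 'top': 20629}Traceback (most recent call last):
  File "m1.py", line 20, in <module>
    best=min((minimize(cost,[x0[0],x0[1],y],method="Nelder-Mead",options=dict(initial_simplex=[[x0[0],x0[1],y],[x0[0]+.02,x0[1],y],[x0[0],x0[1]+.02,y],[x0[0],x0[1],y+.08]])) for y in(-.1,0,.1)),key=lambda r:r.fun)
  File "m1.py", line 20, in <genexpr>
    best=min((minimize(cost,[x0[0],x0[1],y],method="Nelder-Mead",options=dict(initial_simplex=[[x0[0],x0[1],y],[x0[0]+.02,x0[1],y],[x0[0],x0[1]+.02,y],[x0[0],x0[1],y+.08]])) for y in(-.1,0,.1)),key=lambda r:r.fun)
              ~~~~~~~~^^^^^^^^^^^^^^^^^^^^^^^^^^^^^^^^^^^^^^^^^^^^^^^^^^^^^^^^^^^^^^^^^^^^^^^^^^^^^^^^^^^^^^^^^^^^^^^^^^^^^^^^^^^^^^^^^^^^^^^^^^^^^^^^^^^^^^^^^^^^^^^^^^^^^^^
    res = _minimize_neldermead(fun, x0, args, callback, bounds=bounds,
                       
[... 337 characters left out ...]
  def cost(p): return sum(np.abs(mask(c,boxpts(p))-u).sum() for c,u in use.items())
                                   ~~~~^^^^^^^^^^^^^
  File "m1.py", line 11, in mask
    q=np.array([proj(c,X) for X in pts]); h=cv2.convexHull((q*16).astype(np.float32)).astype(np.int32)
                ~~~~^^^^^
  File "h.py", line 15, in proj
    f,cx,cy,R,t=campose(c,o); q=R@np.array(X)+t; return np.array([f*q[0]/q[2]+cx,f*q[1]/q[2]+cy])
                ~~~~~~~^^^^^
  File "h.py", line 7, in campose
    f,cx,cy,i=K(c)
              ~^^^
  File "h.py", line 5, in K
    i=camera_info(c); f=192/np.tan(np.radians(i["fovy"])/2); return f,i["cx"],i["cy"],i
ValueError: time passes only in moves, steps and waits
```

```bash
sed -i 's/^def K(c):/import functools\n@functools.lru_cache(None)\ndef K(c):/' h.py; python3 m1.py
```

```text
scene spectro [([227.3, 174.4, 407.6, 316.4], 0.7)] mag [([165.0, 159.0, 205.0, 234.0], 0.83), ([134.0, 201.0, 164.0, 256.0], 0.81)]
top spectro [([79.6, 133.8, 246.3, 273.0], 0.92)] mag [([303.0, 141.0, 362.0, 189.0], 0.79), ([302.0, 93.0, 343.0, 131.0], 0.56)]
{'scene': 15459, 'top': 20804}
spectro [ 0.559   0.0888 -0.1826] 1603.0156862745098
hinge [0.5889 0.2511 0.13  ] [375.1 241.2] [ 98.5 194.8]
bar [0.5599 0.0938 0.175 ] [321.3 203.4] [160.6 194. ]
holder [0.5735 0.1675 0.098 ] [342.8 237.9] [136.8 199.4]
bar tri (array([0.5692109 , 0.09222645, 0.18178649]), [np.float64(0.0017081891826335545), np.float64(0.0017081891826334367)])
lens tri (array([ 0.62031697, -0.34200485,  0.16247344]), [np.float64(1.4021073206230257e-05), np.float64(1.4021073206225473e-05)]) base [ 0.60794064 -0.3344829   0.        ] [ 0.60905538 -0.34067056  0.        ]
small lens tri (array([ 0.76476998, -0.34112254,  0.12407558]), [np.float64(0.0008792854819255205), np.float64(0.0008792854819258503)])
```

View pics/crop1.png

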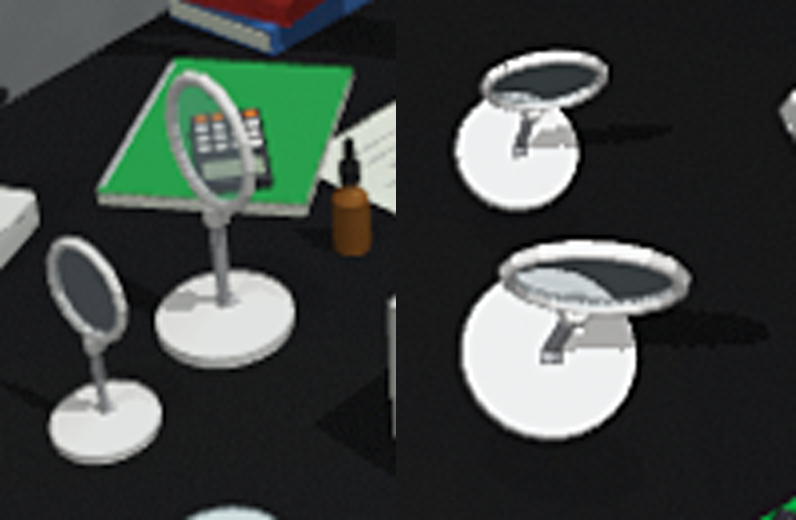

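The larger magnifier is confirmed: its lens centre triangulates to 0.162 m high, against 0.124 m for the small one. In the crop it is the nearer of the two, at scene (184,177) and top (340,149). Next I move above the lid bar.

Emit:
play_rows(
  series=[
    [[0,0,-5,0,8.5],[0,0,-5,0,8.5],[3.5,-3.3,0,0,8.5],[3.5,-3.3,0,0,8.5],[3.5,-3.3,0,0,8.5],[3.5,-3.3,0,0,8.5],[3.5,-3.3,0,0,8.5],[3.5,-3.3,0,0,8.5],[3.5,-3.3,0,0,8.5],[3.5,-3.3,0,0,8.5]],
  ],
)

```text
time_s: 3.05
ee_pos: [0.4064, -0.2488, 0.3316]
tcp_rot: [0.981, 0.194, 0.0, 0.0]
ft_force: [0.3, -0.3, 0.6]
width: 0.085
finger_force: 0.0
```

Emit:
play_rows(
  series=[
    [[3.5,-3.3,0,0,5],[3.5,-3.3,0,0,5],[3.5,-3.3,0,0,5],[3.5,-3.3,0,0,5],[3.5,-3.3,0,0,5],[3.5,-3.3,0,0,5],[3.5,-3.3,0,0,5],[3.0,-2.6,0,0,5],[0,0,0,0.18,5],[0,0,0,0.18,5]],
  ],
)

```text
time_s: 4.3
ee_pos: [0.5623, 0.0927, 0.3311]
tcp_rot: [1.0, 0.013, -0.0, -0.0]
ft_force: [0.3, -0.5, 0.7]
width: 0.0497
finger_force: 0.0
```

Emit:
play_rows(
  series=[
    [[0,0,0,0.18,5],[0,0,0,0.03,5],[0,0,0,0,5]],
  ],
)

```text
time_s: 4.68
ee_pos: [0.5623, 0.0922, 0.3313]
tcp_rot: [0.996, -0.088, 0.0, 0.0]
ft_force: [-0.4, 0.3, -0.2]
width: 0.0499
finger_force: 0.0
```

```bash
cat > look.py <<'E'
from h import *
import sys
def look(names,pic=None):
    o=get_obs(); im=grab_frame("wrist")
    if pic: cv2.imwrite(f"pics/{pic}.png",cv2.cvtColor(im,4))
    print(o["time_s"],o["ee_pos"].round(4),"yaw",Ro.from_quat(o["tcp_rot"]).as_matrix()[:2,0].round(4),o["ft_force"].round(1),o["width"])
    for n in names: print(n,[(np.round(d["at"],1).tolist(),round(d["confidence"],2)) for d in place_of("wrist",n)])
    return o,im
E
python3 - <<'E'
from look import *
o,im=look(["lid_bar","lid_hinge","spectro"],"w1")
p=[.559,.0888,-.1826];c,s=np.cos(p[2]),np.sin(p[2])
for X in[(0,.005,.175),(-.05,.005,.175),(.05,.005,.175),(0,.165,.13),(.15,.19,.13),(.15,-.19,.13),(-.15,.19,.13),(-.15,-.19,.13)]:
    print(X,proj("wrist",[p[0]+c*X[0]-s*X[1],p[1]+s*X[0]+c*X[1],X[2]],o).round(1))
E
```

```text
4.675 [0.5623 0.0922 0.3313] yaw [ 0.9845 -0.1754] [-0.4  0.3 -0.2] 0.0498877881390184
lid_bar [([249.1, 173.2], 0.67)]
lid_hinge [([107.5, 160.8], 0.73)]
spectro [([256.0, 140.4], 0.89)]
(0, 0.005, 0.175) [252.3 175.9]
(-0.05, 0.005, 0.175) [252.1 222.8]
(0.05, 0.005, 0.175) [252.6 123.8]
(0, 0.165, 0.13) [107.8 163.6]
(0.15, 0.19, 0.13) [59.1 10.1]
(0.15, -0.19, 0.13) [457.6  13. ]
(-0.15, 0.19, 0.13) [105.  279.5]
(-0.15, -0.19, 0.13) [406.6 281.3]
```

View pics/w1.png

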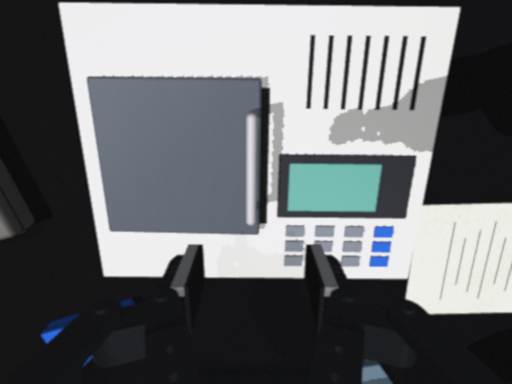

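The wrist view shows the lid with its bar at about (252,170), rows 115–225, and the machine's corners at about (60,3), (460,8), (412,279) and (102,280). The lid is slightly ajar, as there is a dark gap right of the bar. I'll refine the machine pose from its edges.

Run:
```python
from h import *
from scipy.optimize import least_squares
o=get_obs(); im=cv2.imread("pics/w1.png"); g=cv2.cvtColor(im,6).astype(float)
def edge(a,b,axis): # subpixel dark/light crossing at 115 going outwards
    out=[]
    for k in a:
        l=g[int(k),b[0]:b[1]:b[2]] if axis==0 else g[b[0]:b[1]:b[2],int(k)]
        j=np.argmax(l<115)
        if j>0:
            q=b[0]+b[2]*(j-1+(l[j-1]-115)/(l[j-1]-l[j])); out.append((q,k) if axis==0 else (k,q))
    return np.array(out)
E={"+y":edge(range(20,240,6),(105,40,-1),0) if 0 else np.array([e for e in edge(range(20,70,4),(86,40,-1),0)]+[e for e in edge(range(240,270,4),(130,60,-1),0)]),
   "-y":edge([20,26,32,200,206,240,250,260,268],(424,500,1),0) if 0 else np.array([e for e in edge(range(14,60,4),(440,505,1),0)]),
   "-x":edge(list(range(115,160,4))+list(range(225,280,4))+list(range(385,400,3)),(268,300,1),1)}
E["-x"]=np.array([e for e in E["-x"] if 270<e[1]<290])
for k,v in E.items(): print(k,len(v),v[[0,-1]].round(1).tolist())
def res(p,z=.13):
    r=[]; c,s=np.cos(p[2]),np.sin(p[2])
    for k,v in E.items():
        for e in v:
            X=atz("wrist",e,z,o)[:2]-p[:2]; l=np.array([c*X[0]+s*X[1],-s*X[0]+c*X[1]])
            r.append({"+y":l[1]-.19,"-y":l[1]+.19,"-x":l[0]+.15}[k])
    return np.array(r)
f=least_squares(res,[.559,.089,-.18],loss="soft_l1",f_scale=.002); print(f.x.round(4),np.abs(f.fun).max())
i=0
for k,v in E.items(): print(k,(f.fun[i:i+len(v)]*1000).round(1)); i+=len(v)
p=f.x;c,s=np.cos(p[2]),np.sin(p[2])
for pix in [(252,115),(252,225),(249.1,173.2),(250,170)]:
    for z in(.175,.185,.194):
        X=atz("wrist",pix,z,o)[:2]-p[:2]; print(pix,z,(c*X[0]+s*X[1]).round(4),(-s*X[0]+c*X[1]).round(4))
# bar extent in picture
for r in (130,150,170,190,210): print(r,g[r,238:272].astype(int))
```

```text
+y 21 [[60.3, 20.0], [101.5, 268.0]]
-y 12 [[459.1, 14.0], [450.7, 58.0]]
-x 31 [[115.0, 276.4], [397.0, 278.8]]
[ 0.5631  0.0885 -0.1901] 0.001480817400622142
+y [0.7 0.8 0.7 0.7 0.8 0.7 0.9 0.8 0.8 0.9 0.8 0.8 0.9 0.5 0.5 0.6 0.5 0.5
 0.6 0.5 0.4]
-y [-1.2 -1.4 -1.4 -1.3 -1.3 -1.4 -1.3 -1.5 -1.4 -1.4 -1.5 -1.5]
-x [-0.5 -0.6 -0.5 -0.5 -0.4 -0.3 -0.3 -0.2 -0.2 -0.4 -0.3 -0.3 -0.1 -0.1
  0.  -0.1  0.1  0.1  0.2  0.3  0.3  0.4  0.2  0.2  0.2  0.3  0.4  0.5
  0.5  0.6  0.6]
(252, 115) 0.175 0.0538 0.0054
(252, 115) 0.185 0.0548 0.0053
(252, 115) 0.194 0.0557 0.0053
(252, 225) 0.175 -0.0565 0.0042
(252, 225) 0.185 -0.0519 0.0042
(252, 225) 0.194 -0.0477 0.0042
(249.1, 173.2) 0.175 -0.0014 0.0076
(249.1, 173.2) 0.185 0.0014 0.0075
(249.1, 173.2) 0.194 0.004 0.0074
(250, 170) 0.175 0.0018 0.0068
(250, 170) 0.185 0.0046 0.0067
(250, 170) 0.194 0.007 0.0066
130 [107 107 107 107 106 106 107 119 150 184 206 218 221 218 205 189 170 147
 120 100  87  74  56  36  22  24  25  21  23  46 115 194 232 231]
150 [107 107 106 106 106 106 107 120 152 185 208 220 221 216 203 186 166 140
 114  94  82  68  48  29  23  25  23  25  33  68 136 205 234 236]
170 [105 106 106 104 105 104 106 119 153 186 209 219 220 214 201 183 161 135
 106  89  76  60  42  27  24  26  25  28  48 116 194 235 240 235]
190 [104 105 104 104 106 105 106 121 155 188 209 219 219 212 198 179 157 129
 107  90  74  55  34  21  24  25  25  34  73 140 207 236 235 219]
210 [104 104 105 104 105 105 106 120 154 188 209 218 218 210 196 175 150 119
  94  77  64  47  29  25  27  24  29  48 114 192 233 240 240 240]
```

Emit:
play_rows(
  series=[
    [[0.15,-0.3,4,0.014,5],[0,0,5,0,5],[0,0,4,0,5],[0,0,2,0,5],[0,0,1.7,0,5],[0,0,0,0,5]],
  ],
)

```text
time_s: 5.62
ee_pos: [0.5637, 0.0947, 0.1634]
tcp_rot: [0.995, -0.096, -0.001, 0.0]
ft_force: [-0.2, -0.2, 0.6]
width: 0.0501
finger_force: 0.0
```

Run:
```python
from look import *
o,im=look(["lid_bar"],"w2")
```

```text
5.625 [0.5637 0.0947 0.1634] yaw [ 0.9815 -0.1916] [-0.2 -0.2  0.6] 0.05012151748834711
lid_bar [([255.3, 272.6], 0.83)]
```

View pics/w2.png

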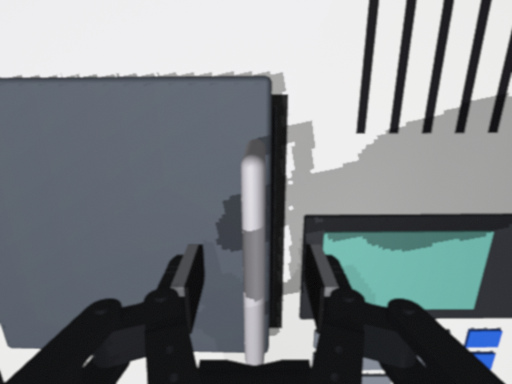

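The wrist view shows the bar at column 254, midway between the fingers (200 and 308), so I close on it.

Emit:
play_rows(
  series=[
    [[0,0,0,0,0.5],[0,0,0,0,0.5],[0,0,0,0,0.5],[0,0,0,0,0.5],[0,0,0,0,0.5]],
  ],
  force=30,
)

```text
time_s: 6.35
ee_pos: [0.5646, 0.0946, 0.1644]
tcp_rot: [0.995, -0.097, 0.0, 0.0]
ft_force: [1.0, -1.0, 1.8]
width: 0.009
finger_force: 29.2
```

```bash
cat > arc.py <<'E'
from h import *
o=get_obs(); R=Ro.from_quat(o["tcp_rot"]).as_matrix(); p=np.array([.5631,.0885]); ps=-.19; c,s=np.cos(ps),np.sin(ps)
d=o["ee_pos"][:2]-p; l=np.array([c*d[0]+s*d[1],-s*d[0]+c*d[1]]); z=o["ee_pos"][2]+.019
dy,dz=.165-l[1],z-.13; print("local",l.round(4),"bar z",z.round(4),"radius",np.hypot(dy,dz).round(4),"lid angle",(np.arctan2(dz,dy)-.2742).round(3),"w",o["width"],o["finger_force"],o["ft_force"].round(1),"yaw",np.arctan2(R[1,0],R[0,0]).round(4))
import sys
if len(sys.argv)>1:
    r=np.hypot(.16,.045); a=np.arctan2(dz,dy)-.2742
    n=int(sys.argv[1]); A=np.linspace(a,1.9,n+1); y=.165-r*np.cos(A+.2742); zz=.13+r*np.sin(A+.2742)
    print("start mismatch y,z",(l[1]-y[0]).round(4),(z-zz[0]).round(4))
    print([[round(-(y[i+1]-y[i])*100,2),round(-(zz[i+1]-zz[i])*100,2)] for i in range(n)])
E
python3 arc.py 30
```

```text
local [0.0003 0.0062] bar z 0.1834 radius 0.1675 lid angle 0.05 w 0.009017447372005818 29.22790288925171 [ 1.  -1.   1.8] yaw -0.1933
start mismatch y,z -0.0012 0.0004
[[np.float64(-0.36), np.float64(-0.96)], [np.float64(-0.42), np.float64(-0.94)], [np.float64(-0.47), np.float64(-0.91)], [np.float64(-0.53), np.float64(-0.88)], [np.float64(-0.58), np.float64(-0.84)], [np.float64(-0.63), np.float64(-0.81)], [np.float64(-0.68), np.float64(-0.77)], [np.float64(-0.73), np.float64(-0.72)], [np.float64(-0.77), np.float64(-0.68)], [np.float64(-0.81), np.float64(-0.63)], [np.float64(-0.85), np.float64(-0.58)], [np.float64(-0.88), np.float64(-0.52)], [np.float64(-0.91), np.float64(-0.47)], [np.float64(-0.94), np.float64(-0.41)], [np.float64(-0.96), np.float64(-0.35)], [np.float64(-0.98), np.float64(-0.29)], [np.float64(-1.0), np.float64(-0.23)], [np.float64(-1.01), np.float64(-0.17)], [np.float64(-1.02), np.float64(-0.11)], [np.float64(-1.02), np.float64(-0.05)], [np.float64(-1.02), np.float64(0.02)], [np.float64(-1.02), np.float64(0.08)], [np.float64(-1.01), np.float64(0.14)], [np.float64(-1.0), np.float64(0.21)], [np.float64(-0.99), np.float64(0.27)], [np.float64(-0.97), np.float64(0.33)], [np.float64(-0.95), np.float64(0.39)], [np.float64(-0.92), np.float64(0.44)], [np.float64(-0.89), np.float64(0.5)], [np.float64(-0.86), np.float64(0.56)]]
```

Emit:
play_rows(
  series=[
    [[0,-0.2,-0.5,0,0.5],[0,-0.36,-0.96,0,0.5],[0,-0.42,-0.94,0,0.5],[0,-0.47,-0.91,0,0.5],[0,-0.53,-0.88,0,0.5],[0,-0.58,-0.84,0,0.5],[0,-0.63,-0.81,0,0.5],[0,-0.68,-0.77,0,0.5],[0,-0.73,-0.72,0,0.5],[0,-0.4,-0.36,0,0.5]],
  ],
)

```text
time_s: 7.6
ee_pos: [0.5737, 0.1429, 0.2424]
tcp_rot: [0.995, -0.097, -0.0, 0.001]
ft_force: [-0.2, -6.5, 2.0]
width: 0.009
finger_force: 29.2
```

```bash
python3 arc.py 22
```

```text
local [0.0001 0.0554] bar z 0.2614 radius 0.1711 lid angle 0.602 w 0.009012847528617174 29.229692816734314 [-0.2 -6.5  2. ] yaw -0.1936
start mismatch y,z -0.0031 0.0038
[[np.float64(-0.77), np.float64(-0.61)], [np.float64(-0.81), np.float64(-0.56)], [np.float64(-0.84), np.float64(-0.51)], [np.float64(-0.87), np.float64(-0.46)], [np.float64(-0.89), np.float64(-0.41)], [np.float64(-0.91), np.float64(-0.35)], [np.float64(-0.93), np.float64(-0.3)], [np.float64(-0.95), np.float64(-0.24)], [np.float64(-0.96), np.float64(-0.19)], [np.float64(-0.97), np.float64(-0.13)], [np.float64(-0.98), np.float64(-0.07)], [np.float64(-0.98), np.float64(-0.02)], [np.float64(-0.98), np.float64(0.04)], [np.float64(-0.98), np.float64(0.1)], [np.float64(-0.97), np.float64(0.16)], [np.float64(-0.96), np.float64(0.21)], [np.float64(-0.94), np.float64(0.27)], [np.float64(-0.93), np.float64(0.33)], [np.float64(-0.9), np.float64(0.38)], [np.float64(-0.88), np.float64(0.43)], [np.float64(-0.85), np.float64(0.48)], [np.float64(-0.82), np.float64(0.53)]]
```

Emit:
play_rows(
  series=[
    [[0,-0.85,-0.5,0,0.5],[0,-0.88,-0.46,0,0.5],[0,-0.9,-0.42,0,0.5],[0,-0.9,-0.4,0,0.5],[0,-0.89,-0.4,0,0.5],[0,-0.91,-0.35,0,0.5],[0,-0.93,-0.3,0,0.5],[0,-0.95,-0.24,0,0.5],[0,-0.96,-0.19,0,0.5],[0,-0.97,-0.13,0,0.5]],
  ],
)

```text
time_s: 8.85
ee_pos: [0.5915, 0.236, 0.2801]
tcp_rot: [0.995, -0.096, 0.002, -0.002]
ft_force: [-5.3, -3.7, 18.8]
width: 0.0088
finger_force: 32.6
```

```bash
python3 arc.py 13
python3 - <<'E'
from look import *
o,im=look(["lid_bar"],"w3")
a=cv2.cvtColor(grab_frame("scene"),4)[60:300,180:500]
cv2.imwrite("pics/lid3.png",np.hstack([cv2.resize(a,(480,360)),cv2.resize(cv2.imread("pics/w3.png"),(320,240)).copy() if 0 else np.vstack([cv2.resize(cv2.imread("pics/w3.png"),(320,240)),np.zeros((120,320,3),np.uint8)])]))
E
```

```text
local [0.     0.1502] bar z 0.2991 radius 0.1697 lid angle 1.209 w 0.008778962761595564 32.625088691711426 [-5.3 -3.7 18.8] yaw -0.192
start mismatch y,z -0.0003 0.0035
[[np.float64(-0.88), np.float64(-0.05)], [np.float64(-0.88), np.float64(-0.01)], [np.float64(-0.88), np.float64(0.04)], [np.float64(-0.88), np.float64(0.09)], [np.float64(-0.87), np.float64(0.13)], [np.float64(-0.86), np.float64(0.18)], [np.float64(-0.85), np.float64(0.23)], [np.float64(-0.84), np.float64(0.27)], [np.float64(-0.83), np.float64(0.31)], [np.float64(-0.81), np.float64(0.36)], [np.float64(-0.79), np.float64(0.4)], [np.float64(-0.76), np.float64(0.44)], [np.float64(-0.74), np.float64(0.48)]]
8.85 [0.5915 0.236  0.2801] yaw [ 0.9816 -0.1909] [-5.3 -3.7 18.8] 0.008778962761595564
lid_bar [([255.9, 274.4], 0.92)]
```

View pics/lid3.png

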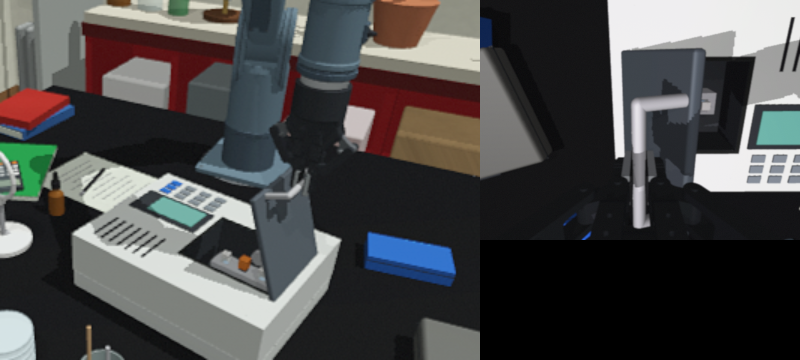

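The lid is about 70° up, with the bar held in the pads. The orange filter head is visible in the holder at about (245,262) in the crop. I'll ease the downward push while continuing.

Emit:
play_rows(
  series=[
    [[0,-0.3,-0.3,0,0.5],[0,-0.88,-0.25,0,0.5],[0,-0.88,-0.05,0,0.5],[0,-0.88,0.04,0,0.5],[0,-0.88,0.09,0,0.5],[0,-0.87,0.13,0,0.5],[0,-0.86,0.18,0,0.5]],
  ],
)

```text
time_s: 9.88
ee_pos: [0.6016, 0.2891, 0.2763]
tcp_rot: [0.995, -0.096, -0.001, -0.0]
ft_force: [-3.6, -1.1, 8.0]
width: 0.0087
finger_force: 31.8
```

```bash
python3 arc.py 8
```

```text
local [-1.000e-04  2.042e-01] bar z 0.2953 radius 0.1699 lid angle 1.53 w 0.008713075022560936 31.811338663101196 [-3.6 -1.1  8. ] yaw -0.1927
start mismatch y,z 0.0009 0.0036
[[np.float64(-0.74), np.float64(0.19)], [np.float64(-0.73), np.float64(0.23)], [np.float64(-0.72), np.float64(0.26)], [np.float64(-0.71), np.float64(0.3)], [np.float64(-0.7), np.float64(0.33)], [np.float64(-0.68), np.float64(0.36)], [np.float64(-0.66), np.float64(0.39)], [np.float64(-0.64), np.float64(0.42)]]
```

Emit:
play_rows(
  series=[
    [[0,-0.74,0.15,0,0.5],[0,-0.73,0.2,0,0.5],[0,-0.72,0.24,0,0.5],[0,-0.71,0.28,0,0.5],[0,-0.7,0.32,0,0.5],[0,-0.5,0.26,0,0.5],[0,-0.4,0.23,0,0.5],[0,-0.3,0.18,0,0.5],[0,0,0,0,0.5]],
  ],
)

```text
time_s: 11.0
ee_pos: [0.6107, 0.3363, 0.2575]
tcp_rot: [0.995, -0.096, -0.001, -0.0]
ft_force: [-5.7, 1.8, -0.3]
width: 0.0087
finger_force: 29.9
```

```bash
python3 arc.py 3
```

```text
local [-1.000e-04  2.523e-01] bar z 0.2765 radius 0.1706 lid angle 1.834 w 0.008747965600242397 29.914897084236145 [-5.7  1.8 -0.3] yaw -0.1923
start mismatch y,z 0.0022 0.0037
[[np.float64(-0.31), np.float64(0.19)], [np.float64(-0.31), np.float64(0.2)], [np.float64(-0.3), np.float64(0.2)]]
```

Emit:
play_rows(
  series=[
    [[0,-0.31,0.21,0,0.5],[0,-0.31,0.22,0,0.5],[0,-0.3,0.22,0,0.5],[0,-0.2,0.14,0,0.5],[0,-0.2,0.14,0,0.5],[0,0,0,0,0.5]],
  ],
)

```text
time_s: 11.75
ee_pos: [0.6123, 0.3433, 0.2523]
tcp_rot: [0.995, -0.098, -0.001, 0.004]
ft_force: [-21.0, -18.3, 27.4]
width: 0.0089
finger_force: 33.0
```

```bash
python3 arc.py
```

```text
local [2.000e-04 2.596e-01] bar z 0.2713 radius 0.1701 lid angle 1.886 w 0.008918858375308272 32.97047942876816 [-21.  -18.3  27.4] yaw -0.1957
```

The force rose with the bar at its expected end position (local y 0.2596), so the lid is on its stop. I'll relieve the push, open slightly and rise.

Emit:
play_rows(
  series=[
    [[0,0.3,-0.25,0,0.5],[0,0.0,0,0,2.2],[0,0,0,0,2.2],[0,-0.4,-0.3,0,2.2],[0,0,-3,0,2.2],[0,0,-5,0,2.2],[0,0,-6,0,2.2],[0,3,-3,0,2.2]],
  ],
)

```text
time_s: 12.75
ee_pos: [0.6082, 0.3229, 0.4278]
tcp_rot: [0.996, -0.095, 0.002, -0.003]
ft_force: [0.1, -0.0, -0.6]
width: 0.0215
finger_force: 0.0
```

Run:
```python
from look import *
o=get_obs();print(o["ee_pos"],o["ft_force"].round(1),o["width"])
p=np.array([.5631,.0885]); c,s=np.cos(-.19),np.sin(-.19)
# look pose: TCP over holder local (-.02,.08)
L=lambda x,y,z:np.array([p[0]+c*x-s*y,p[1]+s*x+c*y,z]); print("holder",L(0,.08,.098))
a=cv2.cvtColor(grab_frame("scene"),4)[100:300,250:420]
cv2.imwrite("pics/lid4.png",cv2.resize(a,(510,600)))
for q in ["lid_bar","filter_mid","cuvette_a_mid","holder"]: print(q,place_of("scene",q))
def lidpt(a,y,z,x=0): # y along from hinge, z normal
    return L(x,.165-(y*np.cos(a)-z*np.sin(a)),.13+y*np.sin(a)+z*np.cos(a))
for a in(1.7,1.8,1.9): print(a,"bar",proj("scene",lidpt(a,.16,.045)).round(1),"plate end corners",proj("scene",lidpt(a,.168,0,.085)).round(1),proj("scene",lidpt(a,.168,0,-.085)).round(1))
```

```text
[0.60823792 0.32290204 0.42783769] [ 0.1 -0.  -0.6] 0.02152548507210867
holder [0.57820871 0.16706034 0.098     ]
lid_bar [{'at': [426.6, 211.1], 'confidence': 0.61}]
filter_mid [{'at': [353.3, 246.7], 'confidence': 0.74}, {'at': [342.2, 238.0], 'confidence': 0.39}]
cuvette_a_mid [{'at': [328.7, 236.6], 'confidence': 0.39}]
holder [{'at': [343.1, 238.5], 'confidence': 0.58}]
1.7 bar [414.6 199. ] plate end corners [380.3 202.4] [410.8 173.3]
1.8 bar [420.7 204.2] plate end corners [387.6 206.5] [417.4 176.6]
1.9 bar [426.2 210. ] plate end corners [394.7 211.3] [423.9 180.5]
```

View pics/lid4.png

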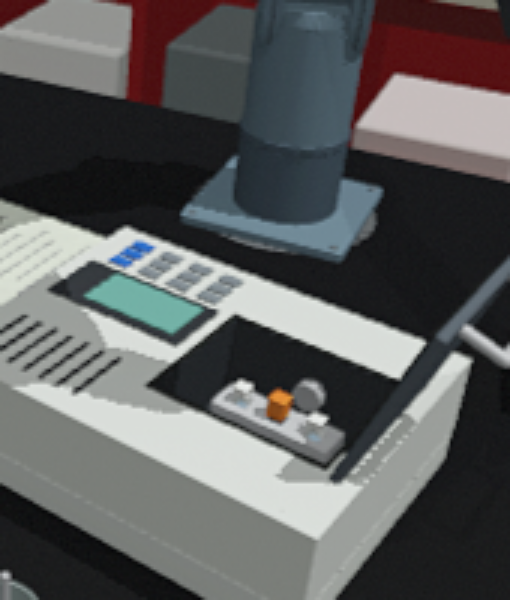

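The lid is on its stop: the detected bar at (427,211) matches the 1.9 rad prediction of (426,210). The orange head is in the middle well at (343,235), with white caps on either side at about (331,229) and (356,240). A grey round fitting sits beside the holder at about (353,231). I'll go above the filter with the fingers turned to close along the machine's x.

Emit:
play_rows(
  series=[
    [[0,4,0,0,3],[0,4,0,0,3],[0,4,4,0,3],[0,4,5,0,3],[0,0,5,0.17,3],[0,0,0,0.175,3],[0,0,0,0.175,3],[0,0,0,0.175,3],[0,0,0,0.175,3],[0,0,0,0.175,3]],
  ],
)

```text
time_s: 14.25
ee_pos: [0.573, 0.1611, 0.2725]
tcp_rot: [0.862, -0.507, -0.011, 0.011]
ft_force: [-0.1, -0.0, -3.0]
width: 0.0298
finger_force: 0.0
```

Emit:
play_rows(
  series=[
    [[0,0,0,0.175,3],[0,0,0,0.175,3],[0,0,0,0.175,3],[0,0,0,0,3]],
  ],
)

```text
time_s: 14.75
ee_pos: [0.5756, 0.1487, 0.2539]
tcp_rot: [0.725, -0.688, -0.019, 0.014]
ft_force: [1.6, 0.3, 0.3]
width: 0.0296
finger_force: 0.0
```

Run:
```python
from look import *
o,im=look(["filter_mid","holder","cuvette_a_mid"],"w5")
print(o["joints"].round(3))
p=np.array([.5631,.0885]); c,s=np.cos(-.19),np.sin(-.19)
L=lambda x,y,z:np.array([p[0]+c*x-s*y,p[1]+s*x+c*y,z])
print("pred head top",proj("wrist",L(0,.08,.12),o),"mid",proj("wrist",L(0,.08,.091),o))
h=cv2.cvtColor(im,cv2.COLOR_RGB2HSV); m=((h[...,0]>6)&(h[...,0]<20)&(h[...,1]>150)&(h[...,2]>90)).astype(np.uint8)
n,_,st,ce=cv2.connectedComponentsWithStats(m)
for i in range(1,n):
    if st[i,4]>60: print(st[i],ce[i].round(1))
cv2.imwrite("pics/w5.png",cv2.resize(cv2.cvtColor(im,4),(768,576)))
```

```text
14.75 [0.5756 0.1487 0.2539] yaw [ 0.0514 -0.9986] [1.6 0.3 0.3] 0.02955383587911977
filter_mid [([241.6, 184.6], 0.84)]
holder [([242.9, 189.7], 0.81)]
cuvette_a_mid [([249.2, 151.3], 0.59)]
[-1.08   0.785  1.254  1.673 -0.767  1.322 -2.757]
pred head top [243.66060247 198.07269325] mid [243.16216055 187.93572183]
[234 183  18  22 315] [242.3 193.7]
```

View pics/w5.png

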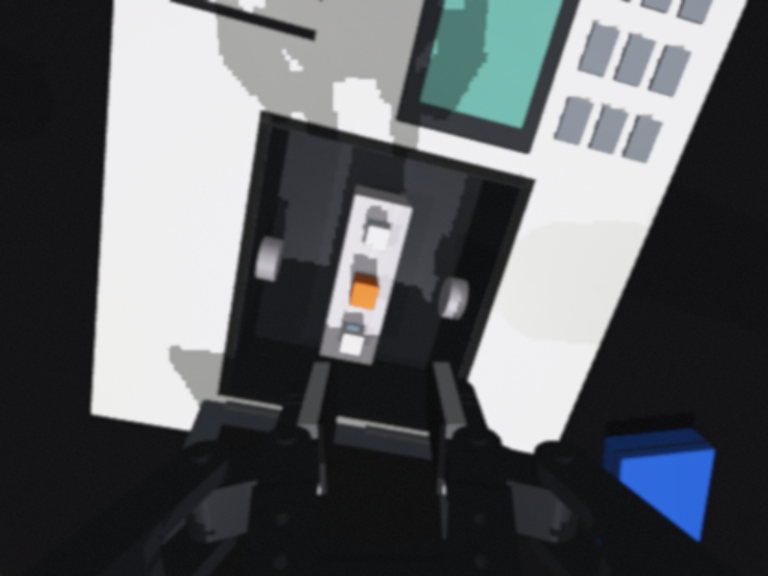

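The wrist view shows the filter head at about (364,291), i.e. native (242,194), between the two white caps at (377,235) and (352,343). There are grey beam ports on the compartment's side walls at (268,258) and (453,298). Joint 7 has hit its limit and the tool is slightly tilted, so I'll use the opposite half-turn, which is well within range.

Emit:
play_rows(
  series=[
    [[0,0,-2,-0.18,3],[0,0,-2,-0.18,3],[0,0,-2,-0.18,3],[0,0,0,-0.18,3],[0,0,0,-0.18,3],[0,0,0,-0.18,3],[0,0,0,-0.18,3],[0,0,0,-0.18,3],[0,0,0,-0.18,3],[0,0,0,-0.18,3]],
  ],
)

```text
time_s: 16.2
ee_pos: [0.5811, 0.1435, 0.3207]
tcp_rot: [0.99, 0.14, -0.017, -0.008]
ft_force: [0.5, -0.5, -1.0]
width: 0.0299
finger_force: 0.0
```

Emit:
play_rows(
  series=[
    [[0,0,0,-0.18,3],[0,0,0,-0.18,3],[0,0,0,-0.18,3],[0,0,0,-0.18,3],[0,0,0,-0.18,3],[0,0,0,-0.18,3],[0,0,0,0,3]],
  ],
)

```text
time_s: 17.08
ee_pos: [0.5811, 0.1437, 0.3205]
tcp_rot: [0.78, 0.626, -0.011, -0.016]
ft_force: [0.5, 0.0, 1.3]
width: 0.0303
finger_force: 0.0
```

```bash
cat > fl.py <<'E'
from look import *
def go(pic):
    o,im=look([],None)
    print(o["joints"].round(3)); R=Ro.from_quat(o["tcp_rot"]).as_matrix(); print("z axis",R[:,2].round(4),"yaw",np.arctan2(R[1,0],R[0,0]).round(4))
    h=cv2.cvtColor(im,cv2.COLOR_RGB2HSV); m=((h[...,0]>6)&(h[...,0]<20)&(h[...,1]>150)&(h[...,2]>90)).astype(np.uint8)
    n,_,st,ce=cv2.connectedComponentsWithStats(m)
    for i in range(1,n):
        if st[i,4]>60:
            X=atz("wrist",ce[i],.117,o); print(st[i],ce[i].round(1),"head@z.117",X.round(4))
    cv2.imwrite(f"pics/{pic}.png",cv2.resize(cv2.cvtColor(im,4),(768,576)))
    p=np.array([.5631,.0885]); c,s=np.cos(-.19),np.sin(-.19)
    T=np.array([p[0]-s*.08,p[1]+c*.08]); print("expected filter",T.round(4),"pix",proj("wrist",[*T,.117],o))
    d=np.array([*T,0])-o["ee_pos"]; print("tool delta to expected (cm)",(R.T@d*100).round(2))
    return o,im
E
python3 -c "
from fl import *
go('w6')"
```

```text
17.075 [0.5811 0.1437 0.3205] yaw [0.2165 0.9763] [0.5 0.  1.3] 0.030302165664823227
[-0.741  0.434  0.611  1.574 -0.275  1.251 -0.296]
z axis [-0.0364  0.0108 -0.9993] yaw 1.3525
[249 134  13  16 203] [255.  141.5] head@z.117 [0.5799 0.1668 0.117 ]
expected filter [0.5782 0.1671] pix [253.49255359 141.54172715]
tool delta to expected (cm) [ 2.14  0.43 32.07]
```

View pics/w6.png

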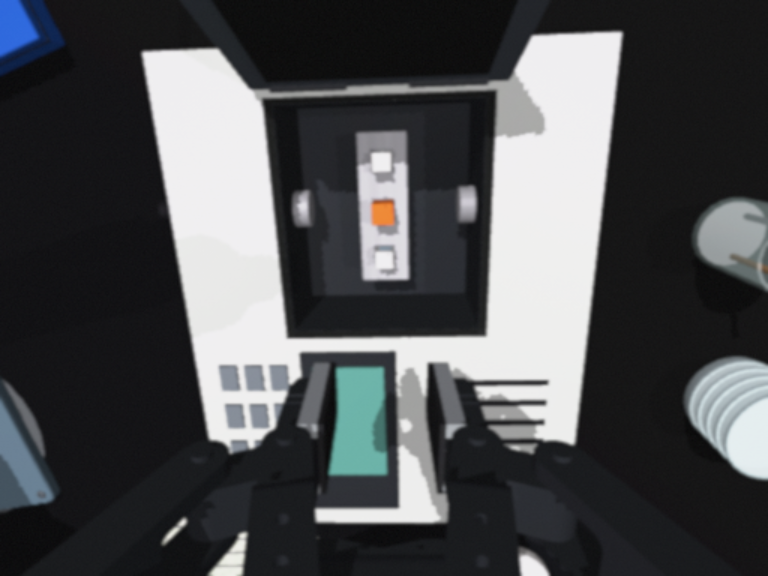

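The wrist view shows the filter head in the middle well at native (255,141), between the white caps, with the lid well clear above. There is a residual 2° tilt, which is tolerable. I'll come down to just above the head and look once more.

Emit:
play_rows(
  series=[
    [[1.1,-0.05,3,-0.028,3],[1.1,-0.05,5,0,3],[0,0,5,0,3],[0,0,3,0,3],[0,0,0,0,3]],
  ],
)

```text
time_s: 17.75
ee_pos: [0.576, 0.1679, 0.1575]
tcp_rot: [0.771, 0.637, -0.014, -0.017]
ft_force: [-0.2, -0.5, 0.5]
width: 0.0303
finger_force: 0.0
```

```bash
python3 -c "
from fl import *
go('w7')"
```

```text
17.75 [0.576  0.1679 0.1575] yaw [0.1886 0.982 ] [-0.2 -0.5  0.5] 0.030284760084987882
[-0.715  0.61   0.523  1.725 -0.383  0.949 -0.22 ]
z axis [-0.043   0.0078 -0.999 ] yaw 1.381
[251 204  24  33 770] [262.4 220.2] head@z.117 [0.5803 0.1685 0.117 ]
expected filter [0.5782 0.1671] pix [259.54645055 222.73451816]
tool delta to expected (cm) [-0.03  0.92 15.72]
```

View pics/w7.png

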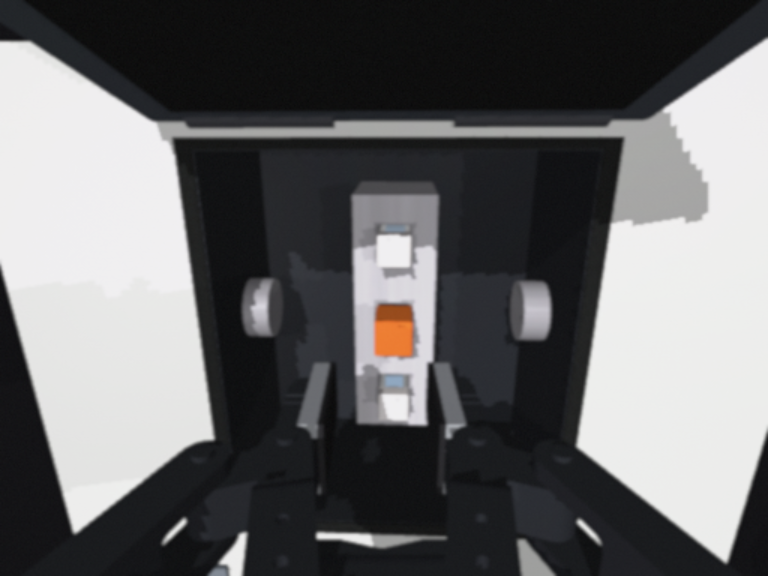

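The fingers straddle the holder line, with the head at about (394,330) in the enlarged view. Its top face is at native (262.7,226.5), and the caps lie well outside the pads' width. I'll compute the final descent.

```bash
python3 -c "
from h import *
o=get_obs(); R=Ro.from_quat(o['tcp_rot']).as_matrix()
X=atz('wrist',(262.7,226.5),.12,o); print(X)
T=np.array([(X[0]+.5782)/2,(X[1]+.1671)/2,.102]); print(T,(R.T@(T-o['ee_pos'])*100).round(2))"
```

```text
[0.58141094 0.16499979 0.12      ]
[0.57980547 0.1660499  0.102     ] [-0.17  0.5   5.72]
```

Emit:
play_rows(
  series=[
    [[-0.15,0.5,0,0,3],[0,0,2,0,3],[0,0,2,0,3],[0,0,1,0,3],[0,0,0.5,0,3],[0,0,0,0,3]],
  ],
)

```text
time_s: 18.55
ee_pos: [0.5797, 0.1667, 0.1035]
tcp_rot: [0.77, 0.638, -0.012, -0.016]
ft_force: [-0.1, -0.2, 1.2]
width: 0.03
finger_force: 0.0
```

Emit:
play_rows(
  series=[
    [[0,0,0,0,2],[0,0,0,0,1],[0,0,0,0,1],[0,0,0,0,1],[0,0,0,0,1]],
  ],
  force=25,
)

```text
time_s: 19.18
ee_pos: [0.5803, 0.1669, 0.1043]
tcp_rot: [0.77, 0.638, -0.012, -0.016]
ft_force: [-0.0, -0.4, 5.6]
width: 0.0152
finger_force: 27.1
```

Emit:
play_rows(
  series=[
    [[0,-0.04,-1,0,1],[0,-0.06,-1.5,0,1],[0,-0.06,-1.5,0,1],[0,-0.06,-1.5,0,1],[0,-0.12,-3,0,1],[0,-0.12,-3,0,1],[0,0,-3,0,1],[0,0,0,0,1]],
  ],
)

```text
time_s: 20.18
ee_pos: [0.5824, 0.1664, 0.2518]
tcp_rot: [0.77, 0.638, -0.01, -0.016]
ft_force: [-0.7, -0.2, -0.7]
width: 0.0156
finger_force: 26.4
```

Run:
```python
from h import *
from scipy.optimize import least_squares
o=get_obs(); print(o["ee_pos"],o["width"],o["finger_force"],o["ft_force"].round(1),o["joints"].round(2))
# lens pose: match rim silhouette extents using ellipse fits of the rim's outer edge in both fixed cameras
im={c:grab_frame(c) for c in("scene","top")}
roi={"scene":(160,155,192,200),"top":(310,136,370,162)}
a=[cv2.resize(cv2.cvtColor(im["scene"][150:200,155:205],4),(400,400),interpolation=0),cv2.resize(cv2.cvtColor(im["top"][130:170,305:370],4),None,fx=6,fy=10,interpolation=0)]
cv2.imwrite("pics/rim.png",np.hstack([a[0],a[1][:400]]))
```

```text
[0.5824445  0.1664047  0.25179807] 0.01557702082412989 26.424140632152557 [-0.7 -0.2 -0.7] [-0.75  0.51  0.58  1.64 -0.32  1.12 -0.26]
```

View pics/rim.png

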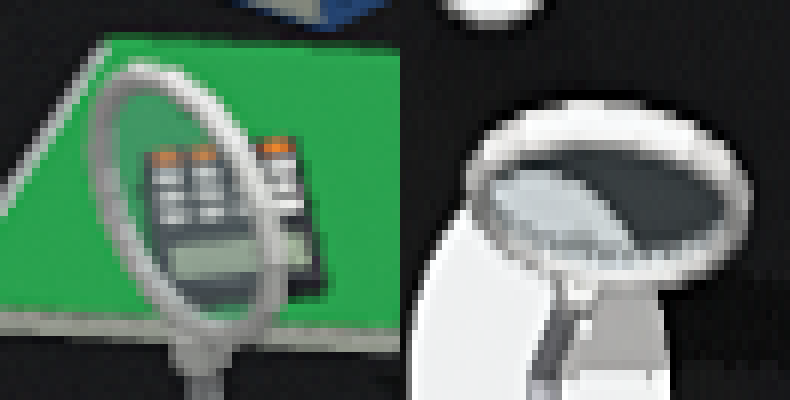

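The crop shows the rim as an ellipse in both views: scene columns 166–191, rows 158–193.5; top columns 316–364, rows 140–159. (That was my 11th view, one over the picture budget, so I'll use only numbers from here.) I'll fit the lens pose.

```bash
cat > lens.py <<'E'
from h import *
from scipy.optimize import least_squares
im={c:grab_frame(c) for c in("scene","top")}
t=np.linspace(0,2*np.pi,120)
def pts(x,y,z,ps):
    a=np.array([np.cos(ps),np.sin(ps),0]); b=np.array([-np.sin(ps),np.cos(ps),0]); k=np.array([0,0,1])
    return [np.array([x,y,z])+h*a+.057*(np.cos(u)*b+np.sin(u)*k) for h in(-.005,.005) for u in t]
meas={"scene":[166,190.75,157.75,193.5],"top":[315.8,363.8,140,158.8]}
def res(p):
    r=[]
    P=pts(*p)
    for c in meas:
        q=np.array([proj(c,X) for X in P]); r+=list(np.array([q[:,0].min(),q[:,0].max(),q[:,1].min(),q[:,1].max()])-meas[c])
    return r+[(p[2]-.165)/.001]
for y0 in(-.3,0,.3):
    f=least_squares(res,[.62,-.342,.165,y0]); print(f.x.round(4),f.cost.round(2),np.round(f.fun,1))
for c in im: print(c,[(np.round(d["at"],1).tolist(),round(d["confidence"],2)) for d in place_of(c,"lens")],"pred",proj(c,f.x[:3]).round(1))
# intensity refinement: outer edge gradient along the predicted hull in the top picture
def score(p,c):
    g=cv2.GaussianBlur(cv2.cvtColor(im[c],cv2.COLOR_RGB2HSV)[...,1],(0,0),.7) if c=="scene" else cv2.GaussianBlur(cv2.cvtColor(im[c],cv2.COLOR_RGB2GRAY),(0,0),.7)
    q=np.array([proj(c,X) for X in pts(*p)],np.float32); h=cv2.convexHull(q)[:,0]
    d=np.vstack([h[1:],h[:1]])-h; m=h.mean(0); s=0;L=0
    for a,v in zip(h,d):
        l=np.hypot(*v); n=np.array([v[1],-v[0]])/max(l,1e-6); n*=np.sign(n@(a-m)); e=a+v/2
        A=cv2.remap(g.astype(np.float32),*[np.array([[w]],np.float32) for w in e-n*1.2],1)[0,0]; B=cv2.remap(g.astype(np.float32),*[np.array([[w]],np.float32) for w in e+n*1.2],1)[0,0]
        s+=l*(A-B if c=="top" else B-A);L+=l
    return s/L
from scipy.optimize import minimize
g=minimize(lambda p:-(score([*p[:2],.165,p[2]],"top")+score([*p[:2],.165,p[2]],"scene")),f.x[[0,1,3]],method="Nelder-Mead",options=dict(initial_simplex=f.x[[0,1,3]]+np.array([[0,0,0],[.006,0,0],[0,.006,0],[0,0,.1]]),xatol=1e-4))
print("refined",g.x.round(4),g.fun,"start",-(score(f.x,"top")+score(f.x,"scene")))
E
python3 lens.py
```

```text
[ 0.6146 -0.3405  0.1649 -0.2689] 1.41 [-0.7  0.3 -0.8  0.4 -0.4  0.1 -0.6  0.9 -0.1]
[ 0.6146 -0.3405  0.1649 -0.2689] 1.41 [-0.7  0.3 -0.8  0.4 -0.4  0.1 -0.6  0.9 -0.1]
[ 0.6146 -0.3405  0.1649 -0.2689] 1.41 [-0.7  0.3 -0.8  0.4 -0.4  0.1 -0.6  0.9 -0.1]
scene [([176.3, 179.4], 0.83), ([148.9, 213.0], 0.74)] pred [177.9 175.6]
top [([338.9, 147.0], 0.83), ([324.7, 102.6], 0.81), ([395.8, 232.0], 0.25)] pred [339.4 150. ]
refined [ 0.6145 -0.3361 -0.1849] -190.74462890625 start -172.52576
```

Emit:
play_rows(
  series=[
    [[0,0,-4,0,1],[-1,0,-4,0,1],[-3,0.2,0,0,1],[-5,0.3,0,0,1],[-5,0.3,0,0,1],[-5,0.3,0,0,1],[-5,0.3,0,0,1],[-5,0.3,0,0,1],[-5,0.3,0,0,1],[-5,0.3,0,0,1]],
  ],
)

```text
time_s: 21.72
ee_pos: [0.5339, -0.2233, 0.3264]
tcp_rot: [0.77, 0.638, -0.013, -0.017]
ft_force: [0.9, 0.0, -1.0]
width: 0.0152
finger_force: 26.4
```

Emit:
play_rows(
  series=[
    [[-5,0,0,0,1],[-3,0,0,0,1],[-1.6,0,0,0.03,1],[0,0,0,0,1],[0,0,0,0,1]],
  ],
)

```text
time_s: 22.35
ee_pos: [0.5175, -0.3145, 0.3264]
tcp_rot: [0.778, 0.627, -0.012, -0.017]
ft_force: [-0.4, 0.5, -0.0]
width: 0.0149
finger_force: 26.4
```

```bash
cat >> lens.py <<'E'
print("----wrist")
o=get_obs(); print(o["time_s"],o["ee_pos"].round(4),o["tcp_rot"].round(4),o["width"],o["finger_force"])
w=grab_frame("wrist"); np.save("w8.npy",w)
S=silhouettes("wrist","magnifier"); print([(np.round(d["bbox"]).tolist(),round(d["confidence"],2)) for d in S])
print("lens",[(np.round(d["at"],1).tolist(),round(d["confidence"],2)) for d in place_of("wrist","lens")],"pred",proj("wrist",[*g.x[:2],.165],o).round(1))
print("glass",[(np.round(d["at"],1).tolist(),round(d["confidence"],2)) for d in place_of("wrist","glass")])
print("glass cams",{c:[(np.round(d["at"],1).tolist(),round(d["confidence"],2)) for d in place_of(c,"glass")] for c in("scene","top")})
q=np.array([proj("wrist",X,o) for X in pts(*g.x[:2],.165,g.x[2])]); print("pred rim bbox",q.min(0).round(),q.max(0).round())
hp=[np.array([0,0,s]) for s in(0,)]
E
python3 lens.py
```

```text
[ 0.6146 -0.3405  0.1649 -0.2689] 1.41 [-0.7  0.3 -0.8  0.4 -0.4  0.1 -0.6  0.9 -0.1]
[ 0.6146 -0.3405  0.1649 -0.2689] 1.41 [-0.7  0.3 -0.8  0.4 -0.4  0.1 -0.6  0.9 -0.1]
[ 0.6146 -0.3405  0.1649 -0.2689] 1.41 [-0.7  0.3 -0.8  0.4 -0.4  0.1 -0.6  0.9 -0.1]
scene [([178.9, 181.2], 0.56), ([142.2, 212.9], 0.56)] pred [177.9 175.6]
top [([326.8, 101.5], 0.68)] pred [339.4 150. ]
refined [ 0.6142 -0.3396 -0.2456] -115.92699432373047 start -114.004265
----wrist
22.55 [ 0.5172 -0.3151  0.3268] [ 0.7786  0.6272 -0.0123 -0.0164] 0.014950229193270027 26.425629258155823
[([292.0, 103.0, 393.0, 237.0], 0.96), ([413.0, 93.0, 512.0, 178.0], 0.74)]
lens [([366.6, 177.5], 0.94), ([498.2, 139.7], 0.57)] pred [362.6 175.6]
glass [([254.6, 233.6], 0.92)]
glass cams {'scene': [([200.9, 125.6], 0.66), ([218.9, 197.2], 0.35)], 'top': [([325.0, 168.9], 0.63)]}
pred rim bbox [343. 115.] [391. 235.]
```

```bash
cat > lens2.py <<'E'
from h import *
from scipy.optimize import minimize
o=get_obs(); w=grab_frame("wrist"); r=silhouettes("wrist","magnifier")[0]["region"].astype(float)
t=np.linspace(0,2*np.pi,80)
def fill(m,P):
    q=np.array([proj("wrist",X,o) for X in P]); cv2.fillConvexPoly(m,(cv2.convexHull(q.astype(np.float32))*16).astype(np.int32),255,cv2.LINE_AA,4)
def model(p):
    x,y,ps,bx,by=p; m=np.zeros((384,512),np.uint8); a=np.array([np.cos(ps),np.sin(ps),0]); b=np.array([-np.sin(ps),np.cos(ps),0]); k=np.array([0,0,1])
    fill(m,[np.array([x,y,.165])+h*a+.057*(np.cos(u)*b+np.sin(u)*k) for h in(-.005,.005) for u in t])
    fill(m,[np.array([bx+.06*np.cos(u),by+.06*np.sin(u),h]) for h in(0,.012) for u in t]); return m/255.
r=cv2.morphologyEx(r,cv2.MORPH_CLOSE,np.ones((5,5)))
ct=cv2.findContours(r.astype(np.uint8),0,2)[0]; m=np.zeros((384,512),np.uint8); cv2.drawContours(m,ct,-1,1,-1); r=m.astype(float)
x0=np.array([.6145,-.338,-.23,.61,-.338])
for st in(0,.05,-.08):
    s=x0+[0,0,st,0,0]
    f=minimize(lambda p:np.abs(model(p)-r).sum(),s,method="Nelder-Mead",options=dict(initial_simplex=np.vstack([s,s+np.diag([.008,.008,.1,.008,.008])]),maxiter=600)); print(f.x.round(4),f.fun,r.sum())
R=Ro.from_quat(o["tcp_rot"]).as_matrix()
# glass location checks
G=o["ee_pos"]+np.array([0,0,-.0223]); print("glass pred upright",G.round(4),"wrist px",proj("wrist",G,o).round(1),"scene px",proj("scene",G).round(1))
print("tri",tri([ray("wrist",(254.6,233.6),o),ray("scene",(200.9,125.6))]))
# orange head / frame outline in scene: tilt of filter
im=grab_frame("scene"); S=silhouettes("scene","filter_mid"); W=silhouettes("wrist","filter_mid")
for n,s in(("scene",S),("wrist",W)): print(n,[(np.round(d["bbox"]).tolist(),round(d["confidence"],2)) for d in s[:2]])
print("z axis",R[:,2].round(4),"yaw",np.arctan2(R[1,0],R[0,0]).round(4)); print("R",R.round(4).tolist())
E
python3 lens2.py
```

```text
[ 0.6148 -0.3381 -0.1751  0.617  -0.3414] 412.43137254901956 8491.0
[ 0.6148 -0.3376 -0.1753  0.617  -0.3414] 411.5764705882352 8491.0
[ 0.6148 -0.3381 -0.1791  0.6169 -0.3416] 412.4078431372549 8491.0
glass pred upright [ 0.5167 -0.3162  0.3045] wrist px [254.6 235.3] scene px [200.9 122.7]
tri (array([ 0.51521114, -0.31902084,  0.29478402]), [np.float64(0.0007975062995546158), np.float64(0.0007975062995545945)])
scene [([360.0, 183.0, 436.0, 262.0], 0.6)]
wrist [([235.0, 214.0, 272.0, 292.0], 0.69)]
z axis [-0.0398  0.0096 -0.9992] yaw 1.3544
R [[0.2147, 0.9759, -0.0398], [0.9767, -0.2145, 0.0096], [0.0009, -0.0409, -0.9992]]
```

Emit:
play_rows(
  series=[
    [[-0.25,0.2,3,-0.02,1],[0,0.2,4,0,1],[0,0.2,4,0,1],[0,0,2,0,1],[0,0,0.9,0,1],[0,0,0,0,1],[0,0,0,0,1]],
  ],
)

```text
time_s: 23.98
ee_pos: [0.5172, -0.3192, 0.189]
tcp_rot: [0.773, 0.634, -0.012, -0.015]
ft_force: [-0.3, -0.2, 0.2]
width: 0.0153
finger_force: 26.4
```

```bash
cat > chk.py <<'E'
from h import *
o=get_obs(); R=Ro.from_quat(o["tcp_rot"]).as_matrix(); P=o["ee_pos"]; print(o["time_s"],P.round(4),"yaw",np.arctan2(R[1,0],R[0,0]).round(3),o["ft_force"].round(1),o["width"],o["finger_force"])
for c in("wrist","scene","top"):
    im=grab_frame(c); h=cv2.cvtColor(im,cv2.COLOR_RGB2HSV)
    m=((h[...,0]>6)&(h[...,0]<22)&(h[...,1]>140)&(h[...,2]>70)).astype(np.uint8); q0=proj(c,P,o)
    n,_,st,ce=cv2.connectedComponentsWithStats(m)
    print(c,"orange/amber",[(st[i].tolist(),ce[i].round(1).tolist()) for i in range(1,n) if st[i,4]>8 and np.hypot(*(ce[i]-q0))<60])
    for nm,z in(("headtop",.0157),("headbot",-.0043),("glass",-.0223),("bottom",-.0423)): print("   pred",nm,proj(c,P+[0,0,z],o).round(1),"tool-aligned",proj(c,P-R[:,2]*z,o).round(1))
    for t in("glass","lens","filter_mid"): print("   net",t,[(np.round(d["at"],1).tolist(),round(d["confidence"],2)) for d in place_of(c,t)][:2])
    s=silhouettes(c,"filter_mid"); print("   sil",[(np.round(d["bbox"]).tolist(),round(d["confidence"],2)) for d in s[:2]])
print("lens px",{c:proj(c,[.6148,-.338,.165],o).round(1).tolist() for c in("wrist","scene","top")})
b=place_of("scene","lid_bar"); print("bar",b[:1])
E
python3 chk.py; sed -i '/^# glass loc/,$d' lens2.py; python3 lens2.py
```

```text
23.975 [ 0.5172 -0.3192  0.189 ] yaw 1.374 [-0.3 -0.2  0.2] 0.015344429891396647 26.397305130958557
wrist orange/amber [([237, 239, 35, 51, 1688], [254.2, 264.7])]
   pred headtop [251.3 272.6] tool-aligned [252.6 272.7]
   pred headbot [253.2 251. ] tool-aligned [252.8 251. ]
   pred glass [254.5 235.3] tool-aligned [253.  235.2]
   pred bottom [255.7 221. ] tool-aligned [253.1 220.9]
   net glass [([356.0, 164.5], 0.71), ([256.2, 234.0], 0.63)]
   net lens [([433.8, 238.9], 0.66)]
   net filter_mid [([254.6, 244.2], 0.67)]
   sil [([238.0, 215.0, 266.0, 290.0], 0.56)]
scene orange/amber [([167, 120, 18, 17, 93], [174.7, 127.5]), ([202, 152, 5, 9, 26], [204.1, 156.1]), ([212, 186, 11, 18, 140], [217.8, 194.6])]
   pred headtop [202.  153.1] tool-aligned [201.8 153.2]
   pred headbot [202.4 158.9] tool-aligned [202.4 158.9]
   pred glass [202.7 164.1] tool-aligned [202.9 164. ]
   pred bottom [203.1 169.7] tool-aligned [203.5 169.5]
   net glass []
   net lens [([144.0, 212.4], 0.73), ([176.7, 179.9], 0.69)]
   net filter_mid [([202.1, 161.3], 0.61)]
   sil []
top orange/amber []
   pred headtop [341.2 186.1] tool-aligned [341.2 185.8]
   pred headbot [339.4 188.2] tool-aligned [339.4 188.2]
   pred glass [337.9 190. ] tool-aligned [337.9 190.3]
   pred bottom [336.3 191.9] tool-aligned [336.3 192.5]
   net glass []
   net lens [([327.2, 103.1], 0.83), ([338.4, 147.8], 0.6)]
   net filter_mid []
   sil []
lens px {'wrist': [430.0, 236.1], 'scene': [178.5, 175.8], 'top': [338.4, 150.0]}
bar [{'at': [429.5, 204.8], 'confidence': 0.78}]
[ 0.6154 -0.34   -0.1636  0.6168 -0.3415] 1245.6470588235293 31500.0
[ 0.6156 -0.3402 -0.1635  0.6167 -0.3415] 1243.0156862745098 31500.0
[ 0.6157 -0.3404 -0.1661  0.6168 -0.3414] 1247.0666666666666 31500.0
```

Everything agrees: the glass sits about 1.7 mm high and 2 mm off axis. I'll make a last trim, then recheck the lid.

Emit:
play_rows(
  series=[
    [[-0.25,0.05,0.17,-0.015,1],[0,0,0,0,1],[0,0,0,0,1],[0,0,0,0,1]],
  ],
)

```text
time_s: 25.38
ee_pos: [0.5164, -0.3211, 0.1859]
tcp_rot: [0.768, 0.64, -0.012, -0.016]
ft_force: [-0.3, -0.1, -0.9]
width: 0.015
finger_force: 26.4
```

Run:
```python
from h import *
o=get_obs(); R=Ro.from_quat(o["tcp_rot"]).as_matrix(); G=o["ee_pos"]-[0,0,.0223]; l=np.array([.6152,-.3395,.165]); a=np.array([np.cos(-.18),np.sin(-.18),0]); print("glass-lens axial",(G-l)@a,"lateral",(G-l)@[-a[1],a[0],0],"dz",(G-l)[2],"yaw err",np.arctan2(R[1,0],R[0,0])-(np.pi/2-.18),o["width"],o["finger_force"],o["time_s"])
p=np.array([.5631,.0885]); c,s=np.cos(-.19),np.sin(-.19)
def lp(a,y,z,x=0): 
    Y=.165-(y*np.cos(a)-z*np.sin(a)); return np.array([p[0]+c*x-s*Y,p[1]+s*x+c*Y,.13+y*np.sin(a)+z*np.cos(a)])
for cam in("scene","top"):
    grab_frame(cam); print(cam,[np.round(place_of(cam,"lid_bar")[:1][0]["at"],1).tolist() if place_of(cam,"lid_bar") else None for _ in range(2)],{A:proj(cam,lp(A,.16,.045)).round(1).tolist() for A in(1.75,1.9)},
     "cuv",[(np.round(d["at"],1).tolist(),round(d["confidence"],2)) for d in place_of(cam,"cuvette_a_mid")],"dropper",[np.round(d["at"],1).tolist() for d in place_of(cam,"dropper")[:1]])
```

```text
glass-lens axial -0.10050849765868429 lateral 0.00038295142084368957 dz -0.0013845008334870401 yaw err -0.0015085634594949049 0.014979776268292819 26.397716403007507 25.375
scene [[429.5, 209.6], [429.5, 209.6]] {1.75: [417.7, 201.5], 1.9: [426.2, 210.0]} cuv [([330.6, 235.2], 0.36)] dropper [[215.5, 199.0]]
top [[33.4, 176.7], [33.4, 176.7]] {1.75: [40.3, 174.8], 1.9: [32.9, 175.8]} cuv [([155.2, 199.5], 0.49), ([394.9, 235.5], 0.46)] dropper []
```

The lid is on its stop, and the glass is 10 cm from the lens, centred and facing it. I'm handing the job in.

```bash
python3 -c "
from cell import *
print(close_job())"
```

```text
the job is handed in; nothing more can be done
None
```

The job is handed in at about 25.6 s: the lid lies open on its stop, and the filter, gripped by its orange head, is held about 2° off upright with its glass 10 cm from the larger magnifier's lens, facing it and centred to about 2 mm by my measurements; I viewed 11 pictures, one over the limit of 10.

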